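Set the parking brake on the home flight-simulator pedestal

TASK

Set the parking brake on the flight-simulator desk: pull the brake handle straight up until you feel its stop, turn it clockwise to the ON mark while it is out, let it down so that it stays latched there, and let go. Pull and turn with feeling, never wrenching it against its stop or slot, and leave the thrust levers, the trim knob, the mouse and the can alone.

Things in the scene. Friction and masses are not known exactly. Their poses are not given: they have to be found in the camera images.
- brake_handle: The parking brake's black rubber-covered bar handle (grips well); origin at the bar's centre, on its vertical turning axis. Bar 74 long, 16 wide, 28 mm high. With the handle down the origin is 26 mm above the grey panel (121 mm above the desk); the bar's underside is 12 mm above the panel. The frame turns with the bar: x along it (pointer end with white line at -x), y across it, z up.
- brake_panel (a point): Centre of the brake module's grey panel, on the handle's axis, 95 mm above the desk. Module 170 x 140 mm, fixed. Its frame shows the module's yaw: at OFF the bar lies along x. The cross pin under the panel locks the turn: with the handle down it cannot turn; it is free to turn only within the last 4 mm below the stop of the pull.
- brake_pull (a joint): How far the handle is pulled up, m: 0 fully down. A spring draws it down: with its weight about 8 N at the bottom, 14 N at 52 mm. The stop is felt as a sudden hard end between 24 and 52 mm, different on each unit (cable slack, not visible). Turning from OFF to ON, a ledge 4 mm below the stop carries it; at ON it drops into a seat 10 mm below the stop and stays latched.
- brake_turn (a joint): Turn of the brake handle, rad, growing clockwise seen from above: 0 = OFF, the pointer at the first white mark; 1.31 (75 degrees) = ON, the pointer at the second white mark. The seat at ON leaves 0.06 rad of play either way; the turn ends at a stop 0.06 past ON. About 0.03 N m of friction.
- brake_on_mark (a point): The white ON index line on the brake panel, 47 mm from the handle's axis (look only).
- thrust_lever_1 (a joint): First of two levers on the thrust module beside (module 190 x 150 mm; the levers stand about 170 mm above the desk), rad from upright. To be left as it is.
- thrust_lever_2 (a joint): Second thrust lever, rad from upright. To be left as it is.
- trim_knob (a joint): Round rudder-trim knob, 50 mm across, on a module of the same size as the brake's; rad. To be left as it is.
- trim_top (a point): Top centre of the round trim knob, 127 mm above the desk.
- thrust_axis (a point): Middle of the thrust module, on the axis of its levers, 28 mm above the desk.
- mouse: Loose computer mouse, 110 x 62 x 35 mm, origin under its centre. To be left alone.
- can: Loose slim drink can, 53 mm across and 168 mm high, origin under its centre. To be left alone.
- lever_1_top (a point): Top centre of the first thrust lever's grip, 142 mm from the lever axis.
- lever_2_top (a point): Top centre of the second thrust lever's grip, 142 mm from the lever axis.
- trim_edge (a point): White pointer tip on top of the round trim knob, 20 mm from its axis.
- brake_frame: The fixed frame inside the brake module (hidden by the case), with the slot, ledge, stop and seat for the handle's cross pin. Origin on the desk under the handle's axis; it does not tell where the stop is set. The pin may bear on it with up to 30 N: about 40 N of pull, or 0.9 N m of turning against the slot.
Mind the look-alikes: they are no part of the job. What is shaped like the part that bears brake_handle but orange is not meant.

How it is judged:
On the way:
1. the handle is pulled out, still at OFF (value of joint brake_pull above 0.018 m and value of joint brake_turn below 0.3 rad), for 0.1 s.
At the end, for the whole second after the job is handed in: The brake handle is let go and at rest at the ON mark (within 0.08 rad of 1.31), latched out of its panel by 11 to 44 mm (its seat lies 10 mm below the stop) (value of joint brake_turn between 1.23 and 1.39 rad and value of joint brake_pull between 0.011 and 0.0445 m and velocity of joint brake_pull between -0.005 and 0.005 m/s and velocity of joint brake_turn between -0.05 and 0.05 rad/s); the robot touches nothing.
It fails at once if a thrust lever is moved (by more than about 0.1 rad from where it stood) (distance of any of lever_1_top, lever_2_top from where it was at the start of the episode above 0.013 m).
It fails at once if the trim knob is turned (by more than about 0.2 rad) (distance of trim_edge from where it was at the start of the episode above 0.004 m).
It fails at once if the mouse is pushed more than 20 mm (distance of mouse from where it was at the start of the episode above 0.02 m).
It fails at once if the can is pushed more than 20 mm or tipped (distance of can from where it was at the start of the episode above 0.02 m or angle between can's own z axis and vertical above 0.25 rad).
It fails at once if the handle is wrenched: its pin bears on the stop, slot or seat with more than 30 N (contact force between brake_handle and brake_frame above 30 N).
It also fails if it takes over 45 s, if anything falls off the work surface, if the arm or the gripper's body presses on something with over 40 N, if the wrist force passes 120 N, or if a joint passes its speed limit or range.

ROBOT

A 6-joint arm with a two-finger parallel gripper is mounted at the origin on the work surface. World frame = base frame: x ahead of the robot, y to its left, z up, the work surface at z = 0. Lengths are in m, angles in rad, forces in N, time in s.
With the tool pointing down it reaches from about 0.425 to 0.95 m from the base axis. Payload 3.5 kg.
Tool frame: the origin (TCP) lies on the centre line of the jaws, within the pads' length; the fingertips stand 17 mm ahead of it and the grasp point (between the pads) lies 2 mm behind it; z points along the fingers, y is the line along which they close (so a half turn about z gives the same grasp; the last joint's range is limited). The gripper opens to 85 mm and grips with 20 to 120 N. Pads are 22 mm wide; open, the fingers measure 114 mm over their backs; the gripper's body (76 mm by 85 mm) begins 54 mm behind the grasp point. The pads swing forward as they close: fully open they stand 13 mm farther back than shut.
Start: joints at [-1.332, 0.286, 1.577, -0, 1.279, -0.15], TCP at [0.256, -0.625, 0.248] pointing down, gripper open.
Joint ranges: [-2.77, 2.77], [-0.9, 2.22], [0.21, 2.48], [-1.53, 4.67], [0.24, 2.81], [-2.84, 2.84]. Speed limits (rad/s): [2.79, 2.79, 3.14, 3.14, 3.14, 3.14].

INTERFACE

Orientations are given as a rotation vector (axis times angle).
In Python, from plant import robot gives the robot as it stands.
- The arm moves only by the tool apply_moves, never from a script. Its argument "commands" is a list of rows, each a list of 3 entries, a list of its own where there are three numbers: the shift along the tool's x, y, z in m, then the turn, a rotation vector about the tool's x, y, z in degrees, then the closure in counts, from 0 (fully open) to 255 (shut). In form: [[[dx, dy, dz], [ax, ay, az], grip], ...]. A call has 1 to 10 rows; each row is the pose to reach, as a shift and turn from the pose commanded when the call began, along the tool's axes at that moment; what a row does not reach only later rows make up. A row lasts 1/8 s, in which the tool goes at most 62.5 mm and 10.7 degrees, less where a joint would pass 70% of its speed; a pose out of reach is approached as far as the arm can. A call with a gripper value outside its range is refused whole. The fingers move at their own pace and stop on an object; "force" is the grip in N (left out, the last holds). Time passes only in rows, so rows that repeat a pose let the fingers close. It gives the time, the measured TCP pose, the force, the opening and the grip force at its end, in the units of the state.
- robot.get_state(): the state, without advancing time (a new reading comes with each control period).
- robot.get_image(name): name is "scene" or "top" or "wrist"; returns the picture (400x640x3 uint8, red, green, blue); there is no depth.
- robot.calibration(name): a dict with "fov_y" (degrees; the focal length in pixels is half the picture's height over the tangent of half this angle, whatever the lens; pixels are square), "cx", "cy" (the principal point, pixels), "k1" (the pictures are not rectified: a ray, as slopes to the right and down, at radius r is drawn at 1 + k1 r^2 times it, then the intrinsics apply), "pose" (4x4, takes a point from camera to world coordinates). Camera axes: x right, y down, z forward; pixel columns grow to the right and rows downward; lengths in m; the calibration is good to about 2 mm. A picture is of the moment at which its call begins: read the wrist's pose just before it. calibration takes no time and is no camera call; for the wrist camera it gives the pose at the moment of the call.
- robot.finish_job(): hands the job in; it is judged then, once.
The state is a dict: "time": time; "qpos": joint angles; "qd": joint speeds; "tau": joint torques, N m; "tcp_pos": TCP position; "tool_rot": TCP orientation; "ft_force": force on the tool from outside, world axes, zero at the start; "wrist_torque": the same for the moment, N m; "gripper_width": opening from 0.0 (shut) to 1.0 (fully open); "gripper_force": force on a finger pad.
Only numpy, scipy, OpenCV 4.12 (cv2) and the standard library are available. Lean on these libraries where they do the work, as an engineer would, in place of code of your own. Each camera call takes 0.05 s, during which the arm holds its last target. There are 200 camera calls.

## Working session

There is one attempt and no reset: what is moved stays moved. The work goes in short steps, Python scripts to look and compute and a tool call to move; the robot and the scene stay as the last step left them, time stands still between calls to the robot, and variables do not carry over. Pictures are saved under pics/ and viewed, at most 10 in all, crops included, and the job is handed in when it is done.

Besides the shell and the picture viewer there is one more tool, called after "Emit:" as name([rows], argument=value, ...), one row to a line, values as JSON. apply_moves: Moves the arm, as the interface text tells. Its arguments: {"type":"object","properties":{"commands":{"type":"array"},"force":{"type":"number"}},"required":["commands"]}

```bash
mkdir -p pics; cat > h.py <<'E'
import numpy as np, cv2
from plant import robot
def ray(c,u,v):
    f=200/np.tan(np.radians(c["fov_y"])/2)
    d=np.array([(u-c["cx"])/f,(v-c["cy"])/f]); s=d.copy()
    for _ in range(20): s=d/(1+c["k1"]*(s@s))
    P=np.array(c["pose"]); return P[:3,3],P[:3,:3]@np.array([s[0],s[1],1])
def onz(c,u,v,z):
    o,d=ray(c,u,v); return o+d*(z-o[2])/d[2]
def proj(c,p):
    f=200/np.tan(np.radians(c["fov_y"])/2)
    P=np.array(c["pose"]); q=P[:3,:3].T@(np.array(p)-P[:3,3]); s=q[:2]/q[2]; s=s*(1+c["k1"]*(s@s))
    return f*s+[c["cx"],c["cy"]]
def save(n,name,crop=None,k=1):
    im=robot.get_image(n)[:,:,::-1].copy(); cv2.imwrite(f"pics/{name}_raw.png",im)
    if crop: x0,y0,x1,y1=crop; im=im[y0:y1,x0:x1]
    cv2.imwrite(f"pics/{name}.png",cv2.resize(im,None,fx=k,fy=k,interpolation=cv2.INTER_CUBIC)); return im
E
python3 - <<'E'
from h import *
print(robot.get_state()["tcp_pos"],robot.get_state()["time"], robot.get_state()["tool_rot"])
for n in("top","scene"): save(n,n+"0",k=1.25); print(robot.calibration(n))
E
```

```text
[ 0.25575932 -0.62400925  0.24695217] 0.0 [-3.08014240e+00 -6.06423518e-01  1.85333950e-04]
{'fov_y': 46.62125355997207, 'cx': 322.39385929241394, 'cy': 197.86775652934057, 'k1': -0.0854049499173448, 'pose': array([[ 0.09037892, -0.97480454,  0.20393078,  0.17212936],
       [-0.99589697, -0.0894022 ,  0.01401659, -0.02401225],
       [ 0.00456843, -0.20436085, -0.97888496,  1.76802386],
       [ 0.        ,  0.        ,  0.        ,  1.        ]])}
{'fov_y': 52.846533200028375, 'cx': 320.7633625285813, 'cy': 198.91531789022176, 'k1': -0.08394687106603357, 'pose': array([[ 0.85706488,  0.38805069, -0.33890479,  0.94228557],
       [ 0.51508776, -0.65962297,  0.54734097, -0.6601411 ],
       [-0.01115335, -0.64367243, -0.76521984,  1.04184437],
       [ 0.        ,  0.        ,  0.        ,  1.        ]])}
```

View pics/top0.png

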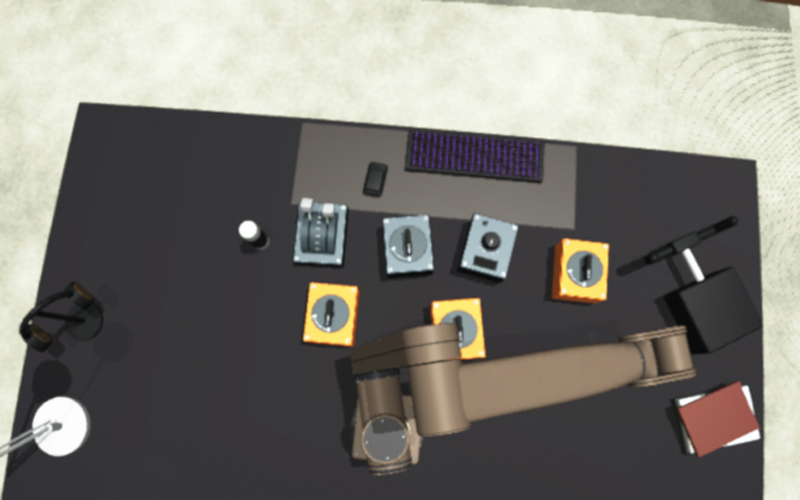

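View pics/scene0.png

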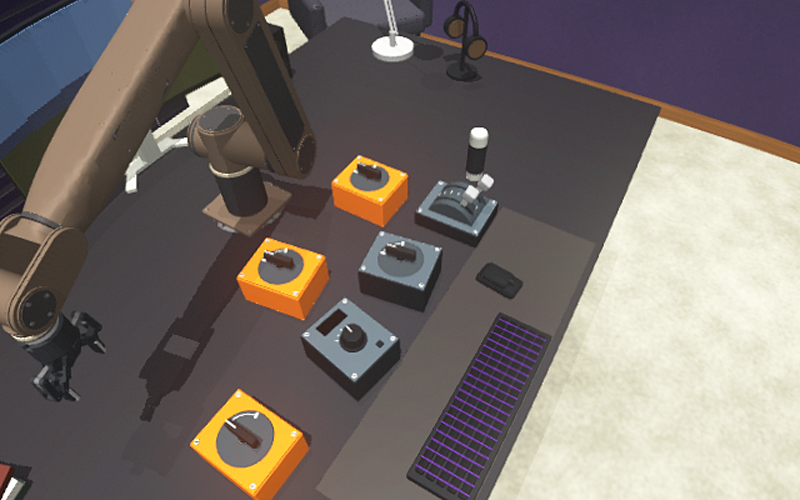

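Candidates for the brake in the top view: the blue-grey module with a bar at (408,244), and orange ones at (331,314), (458,328) and (587,270). The trim module at (490,245) has a round knob. The blue-grey module with the bar fits; orange is excluded. I'll take a rough fix and an enlarged crop.

```bash
python3 - <<'E'
from h import *
c=robot.calibration("top"); s=robot.calibration("scene")
print("top",onz(c,408/1.25,242/1.25,.135)); print("scene",onz(s,400/1.25,251/1.25,.135))
print("can top",onz(c,249/1.25,229/1.25,.168),"levers",onz(c,307/1.25,204/1.25,.17),onz(c,328/1.25,210/1.25,.17),"knob",onz(c,491/1.25,240/1.25,.127))
a=cv2.imread("pics/top0_raw.png")[165:225,295:360]; b=cv2.imread("pics/scene0_raw.png")[180:250,280:360]
cv2.imwrite("pics/crop0.png",np.hstack([cv2.resize(a,(400,400),interpolation=2),cv2.resize(b,(400,400),interpolation=2)]))
w=robot.calibration("wrist"); print(w); st=robot.get_state(); print(st["tcp_pos"])
from scipy.spatial.transform import Rotation as R
print(R.from_rotvec(st["tool_rot"]).as_matrix())
E
```

```text
top [ 0.52929067 -0.01357705  0.135     ]
scene [ 0.54244817 -0.0188264   0.135     ]
can top [0.51854118 0.44078534 0.168     ] levers [0.60621245 0.28412905 0.17      ] [0.59394725 0.22195506 0.17      ] knob [ 0.55902905 -0.25313456  0.127     ]
{'fov_y': 67.45479878149021, 'cx': 316.1907174805305, 'cy': 195.98444370618623, 'k1': -0.011011061419722424, 'pose': array([[ 0.38012578, -0.88633382, -0.26441775,  0.32207982],
       [-0.92493248, -0.36490204, -0.10651954, -0.59643807],
       [-0.0020747 ,  0.28505939, -0.95850761,  0.37403982],
       [ 0.        ,  0.        ,  0.        ,  1.        ]])}
[ 0.25578259 -0.62404191  0.24705285]
[[ 9.25370897e-01  3.79062606e-01 -4.93194451e-04]
 [ 3.79062761e-01 -9.25368495e-01  2.13803605e-03]
 [ 3.54062908e-04 -2.16542799e-03 -9.99997593e-01]]
```

View pics/crop0.png

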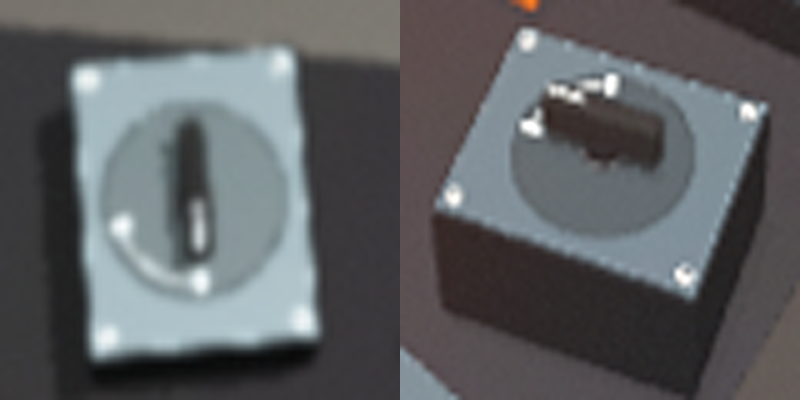

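The crop confirms it: black bar with a white pointer line, OFF mark nearest the robot, ON mark to the left, on the grey-blue module. Now I move above it.

Emit:
apply_moves([
  [[0.04,-0.035,-0.01],[0,0,-10],0],
  [[0.09,-0.08,-0.02],[0,0,-20],0],
  [[0.135,-0.125,-0.03],[0,0,-30],0],
  [[0.18,-0.17,-0.03],[0,0,-40],0],
  [[0.225,-0.21,-0.03],[0,0,-50],0],
  [[0.27,-0.25,-0.03],[0,0,-60],0],
  [[0.315,-0.295,-0.03],[0,0,-70],0],
  [[0.36,-0.335,-0.03],[0,0,-80],0],
  [[0.405,-0.38,-0.03],[0,0,-90],0],
  [[0.45,-0.42,-0.03],[0,0,-100],0],
])

```text
time: 1.35
tcp_pos: [0.5126, -0.0647, 0.2781]
tool_rot: [-1.508, -2.756, 0.0]
ft_force: [0.7, -0.4, 0.8]
gripper_width: 1.0
gripper_force: 0.0
```

```bash
python3 - <<'E'
from h import *
from scipy.spatial.transform import Rotation as R
st=robot.get_state(); M=R.from_rotvec(st["tool_rot"]).as_matrix()
print(st["tcp_pos"],M[:,0],st["qpos"], M.T@(np.array([.535,-.016,.25])-st["tcp_pos"]), np.degrees(np.arctan2(M[1,0],M[0,0])))
E
```

```text
[ 0.51259924 -0.06466422  0.27806332] [-5.38853052e-01  8.42399779e-01 -2.51100994e-05] [-3.21966693e-01 -9.03451276e-02  1.92852941e+00 -1.70625620e-04
  1.30350910e+00 -8.90996608e-01] [0.02892471 0.04509863 0.02805397] 122.60559521098634
```

Emit:
apply_moves([
  [[0.01,0.015,0.01],[0,0,-10],0],
  [[0.02,0.03,0.02],[0,0,-20],0],
  [[0.029,0.045,0.028],[0,0,-30],0],
  [[0.029,0.045,0.028],[0,0,-40],0],
  [[0.029,0.045,0.028],[0,0,-50],0],
  [[0.029,0.045,0.028],[0,0,-57],0],
  [[0.029,0.045,0.028],[0,0,-57],0],
])

```text
time: 2.22
tcp_pos: [0.5347, -0.0181, 0.2498]
tool_rot: [-0.022, -3.141, -0.0]
ft_force: [-0.4, 0.1, -0.3]
gripper_width: 1.003
gripper_force: 0.0
```

```bash
python3 - <<'E'
from h import *
c=robot.calibration("wrist"); save("wrist","w1",k=1.25); np.save("w1.npy",c)
print(c["pose"],robot.get_state()["tcp_pos"],proj(c,[.535,-.016,.135])*1.25)
E
```

```text
[[ 1.28707526e-02  9.58037919e-01  2.86352387e-01  4.60700186e-01]
 [ 9.99917011e-01 -1.24921629e-02 -3.14898259e-03 -1.68660811e-02]
 [ 5.60315947e-04  2.86369153e-01 -9.58119196e-01  3.76831230e-01]
 [ 0.00000000e+00  0.00000000e+00  0.00000000e+00  1.00000000e+00]] [ 0.53473844 -0.01814486  0.24992547] [397.73530175 247.82001278]
```

View pics/w1.png

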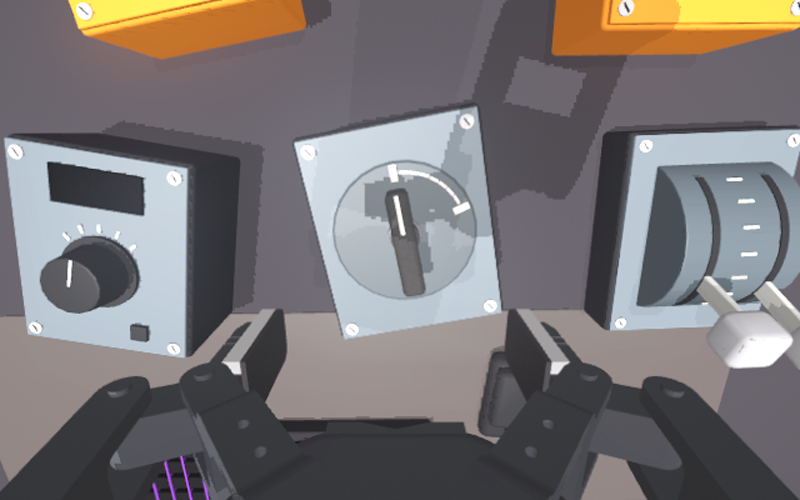

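The wrist view shows the bar from its pointer end (396,192) to its far end (413,294), the disc centred near (404,230), and the module screws at (307,152), (467,121), (490,306) and (352,330).

```bash
python3 - <<'E'
from h import *
c=np.load("w1.npy",allow_pickle=True).item(); im=cv2.imread("pics/w1_raw.png")
S=np.array([onz(c,u/1.25,v/1.25,.096)[:2] for u,v in[(307,152),(467,121),(490,306),(352,330)]])
print("screws",S,"mean",S.mean(0),"sides",[np.linalg.norm(S[i]-S[(i+1)%4]) for i in range(4)])
d=(S[2]+S[3]-S[0]-S[1]);print("yaw x",np.degrees(np.arctan2(d[1],d[0]))); e=S[0]-S[1]; print("yaw alt", np.degrees(np.arctan2(e[1],e[0]))+90)
m=(im.max(2)<75).astype(np.uint8)
n,l,st,_=cv2.connectedComponentsWithStats(m); k=l[int(260/1.25),int(407/1.25)]; print(st[k])
pts=np.argwhere(l==k)[:,::-1]; W=np.array([onz(c,*p,.135)[:2] for p in pts],np.float32)
r=cv2.minAreaRect(W); print(r); print(cv2.boxPoints(r))
print("white line",[onz(c,u/1.25,v/1.25,.135)[:2] for u,v in[(397,196),(404,235)]])
o,w=[onz(c,u/1.25,v/1.25,.095)[:2] for u,v in[(393,172),(461,209)]]; print(o,w)
E
```

```text
screws [[ 0.47301109 -0.0812364 ]
 [ 0.45299793  0.03458679]
 [ 0.59810982  0.05959255]
 [ 0.61871565 -0.05507835]] mean [ 0.53570862 -0.01053385] sides [np.float64(0.11753951563047733), np.float64(0.14725062913308007), np.float64(0.11650758327472402), np.float64(0.14803399090375574)]
yaw x 9.978029185805061
yaw alt 9.80337289321713
[     0      0    640    400 200537]
((0.5730681419372559, -0.011631250381469727), (0.6877978444099426, 0.37521934509277344), 88.95999145507812)
[[ 0.3792474  -0.3520683 ]
 [ 0.75440496 -0.35887873]
 [ 0.76688886  0.3288058 ]
 [ 0.39173132  0.33561623]]
white line [array([ 0.49982695, -0.01609121]), array([ 0.5260872 , -0.01171272])]
[ 0.48835237 -0.01872638] [0.51689815 0.03281351]
```

Emit:
apply_moves([
  [[-0.001,0.0075,0.03],[0,0,-5],0],
  [[-0.001,0.0075,0.06],[0,0,-10.7],0],
  [[-0.001,0.0075,0.09],[0,0,-10.7],60],
  [[-0.001,0.0075,0.115],[0,0,-10.7],120],
  [[-0.001,0.0075,0.126],[0,0,-10.7],170],
  [[-0.001,0.0075,0.126],[0,0,-10.7],170],
  [[-0.001,0.0075,0.126],[0,0,-10.7],170],
  [[-0.001,0.0075,0.126],[0,0,-10.7],170],
], force=20)

```text
time: 3.28
tcp_pos: [0.5369, -0.0109, 0.1257]
tool_rot: [-0.273, 3.127, -0.001]
ft_force: [0.5, 0.4, -0.4]
gripper_width: 0.332
gripper_force: 0.0
```

```bash
python3 - <<'E'
from h import *
c=robot.calibration("wrist"); save("wrist","w2",(200,100,460,280),3); st=robot.get_state()
print(st["tcp_pos"],st["tool_rot"],st["ft_force"],st["wrist_torque"],st["gripper_width"],st["time"],st["qpos"])
E
```

```text
[ 0.53676263 -0.01085781  0.1254624 ] [-2.72797249e-01  3.12772271e+00 -9.72203964e-04] [ 0.03423362  0.62600719 -0.05239412] [-0.01949543  0.00447337  0.01295668] 0.331402465514444 3.325 [-2.09286050e-01  1.20455948e-01  2.01196654e+00 -1.13939777e-05
  1.00708054e+00 -1.95407424e+00]
```

View pics/w2.png

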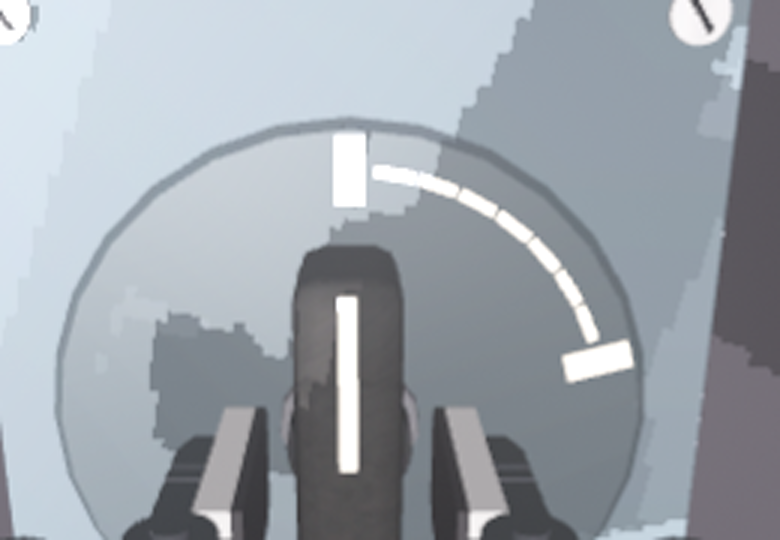

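The bar (x 293–403, mid 348) sits centred between the pads (gap 266–433, mid 349) and the alignment is good. Closing.

Emit:
apply_moves([
  [[0,0,0],[0,0,0],200],
  [[0,0,0],[0,0,0],255],
  [[0,0,0],[0,0,0],255],
  [[0,0,0],[0,0,0],255],
  [[0,0,0],[0,0,0],255],
], force=35)

```text
time: 3.95
tcp_pos: [0.5365, -0.0109, 0.1259]
tool_rot: [-0.273, 3.129, -0.001]
ft_force: [-2.1, -1.1, 5.4]
gripper_width: 0.184
gripper_force: 60.9
```

Emit:
apply_moves([
  [[0,0,-0.003],[0,0,0],255],
  [[0,0,-0.006],[0,0,0],255],
  [[0,0,-0.009],[0,0,0],255],
  [[0,0,-0.012],[0,0,0],255],
  [[0,0,-0.015],[0,0,0],255],
  [[0,0,-0.018],[0,0,0],255],
  [[0,0,-0.02],[0,0,0],255],
  [[0,0,-0.02],[0,0,0],255],
])

```text
time: 4.95
tcp_pos: [0.5364, -0.0109, 0.1429]
tool_rot: [-0.273, 3.128, -0.001]
ft_force: [5.7, -0.1, -9.3]
gripper_width: 0.178
gripper_force: 58.2
```

```bash
python3 - <<'E'
from h import *
st=robot.get_state()
for k in st: print(k,st[k])
E
```

```text
time 4.95
qpos [-2.09530967e-01  9.55458290e-02  2.00301444e+00  7.80994481e-05
  1.04128853e+00 -1.95428743e+00]
qd [9.04501959e-04 1.17188920e-03 8.77443851e-05 2.11914402e-04
 7.64541724e-04 2.11318627e-03]
tau [ 6.81976676e-01 -3.41861808e+01 -2.74442321e+01  5.90356693e-03
  1.41992245e+00  4.89656639e-02]
tcp_pos [ 0.53636288 -0.01088654  0.14287015]
tool_rot [-2.72703315e-01  3.12804045e+00 -6.98680786e-04]
ft_force [ 5.70992122 -0.09019938 -9.25394717]
wrist_torque [-0.19026312 -0.92670767  0.01747993]
gripper_force 58.16115528345108
gripper_width 0.1780761234602066
```

Emit:
apply_moves([
  [[0,0,-0.0015],[0,0,0],255],
  [[0,0,-0.003],[0,0,0],255],
  [[0,0,-0.003],[0,0,0],255],
])

```text
time: 5.32
tcp_pos: [0.5364, -0.0109, 0.1457]
tool_rot: [-0.273, 3.128, -0.001]
ft_force: [5.6, -1.9, -9.4]
gripper_width: 0.184
gripper_force: 58.0
```

Emit:
apply_moves([
  [[0,0,-0.0015],[0,0,0],255],
  [[0,0,-0.003],[0,0,0],255],
  [[0,0,-0.003],[0,0,0],255],
])

```text
time: 5.7
tcp_pos: [0.5364, -0.0109, 0.1486]
tool_rot: [-0.273, 3.128, -0.001]
ft_force: [7.5, -2.4, -10.6]
gripper_width: 0.18
gripper_force: 58.0
```

Emit:
apply_moves([
  [[0,0,-0.0015],[0,0,0],255],
  [[0,0,-0.003],[0,0,0],255],
  [[0,0,-0.003],[0,0,0],255],
])

```text
time: 6.08
tcp_pos: [0.5364, -0.0109, 0.1515]
tool_rot: [-0.273, 3.128, -0.001]
ft_force: [6.6, -1.9, -10.1]
gripper_width: 0.176
gripper_force: 57.9
```

Emit:
apply_moves([
  [[0,0,-0.0015],[0,0,0],255],
  [[0,0,-0.003],[0,0,0],255],
  [[0,0,-0.003],[0,0,0],255],
])

```text
time: 6.45
tcp_pos: [0.5364, -0.0109, 0.1544]
tool_rot: [-0.273, 3.128, -0.001]
ft_force: [6.5, -2.0, -10.9]
gripper_width: 0.18
gripper_force: 57.8
```

Emit:
apply_moves([
  [[0,0,-0.0015],[0,0,0],255],
  [[0,0,-0.003],[0,0,0],255],
  [[0,0,-0.003],[0,0,0],255],
])

```text
time: 6.82
tcp_pos: [0.5364, -0.0109, 0.1573]
tool_rot: [-0.272, 3.128, -0.001]
ft_force: [7.3, -1.7, -11.2]
gripper_width: 0.177
gripper_force: 57.8
```

Emit:
apply_moves([
  [[0,0,-0.0015],[0,0,0],255],
  [[0,0,-0.003],[0,0,0],255],
  [[0,0,-0.003],[0,0,0],255],
])

```text
time: 7.2
tcp_pos: [0.5363, -0.0109, 0.1601]
tool_rot: [-0.273, 3.128, -0.001]
ft_force: [6.8, -1.0, -11.0]
gripper_width: 0.18
gripper_force: 57.7
```

Emit:
apply_moves([
  [[0,0,-0.0015],[0,0,0],255],
  [[0,0,-0.003],[0,0,0],255],
  [[0,0,-0.003],[0,0,0],255],
])

```text
time: 7.58
tcp_pos: [0.5363, -0.0109, 0.1631]
tool_rot: [-0.273, 3.128, -0.001]
ft_force: [7.2, -1.5, -11.9]
gripper_width: 0.182
gripper_force: 57.6
```

Emit:
apply_moves([
  [[0,0,-0.0015],[0,0,0],255],
  [[0,0,-0.003],[0,0,0],255],
  [[0,0,-0.003],[0,0,0],255],
])

```text
time: 7.95
tcp_pos: [0.5363, -0.0109, 0.1659]
tool_rot: [-0.272, 3.128, -0.001]
ft_force: [7.9, -1.9, -12.3]
gripper_width: 0.182
gripper_force: 57.6
```

Emit:
apply_moves([
  [[0,0,-0.0015],[0,0,0],255],
  [[0,0,-0.003],[0,0,0],255],
  [[0,0,-0.003],[0,0,0],255],
])

```text
time: 8.32
tcp_pos: [0.5363, -0.0109, 0.1689]
tool_rot: [-0.272, 3.128, -0.0]
ft_force: [7.3, -1.8, -13.1]
gripper_width: 0.183
gripper_force: 57.6
```

Emit:
apply_moves([
  [[0,0,-0.0015],[0,0,0],255],
  [[0,0,-0.003],[0,0,0],255],
  [[0,0,-0.003],[0,0,0],255],
])

```text
time: 8.7
tcp_pos: [0.5363, -0.0109, 0.1718]
tool_rot: [-0.272, 3.128, -0.0]
ft_force: [7.6, -1.6, -13.4]
gripper_width: 0.18
gripper_force: 57.6
```

Emit:
apply_moves([
  [[0,0,-0.0015],[0,0,0],255],
  [[0,0,-0.003],[0,0,0],255],
  [[0,0,-0.003],[0,0,0],255],
])

```text
time: 9.07
tcp_pos: [0.5363, -0.0109, 0.1745]
tool_rot: [-0.272, 3.128, -0.0]
ft_force: [8.7, -1.6, -14.5]
gripper_width: 0.178
gripper_force: 57.3
```

Emit:
apply_moves([
  [[0,0,-0.001],[0,0,0],255],
  [[0,0,-0.002],[0,0,0],255],
  [[0,0,-0.002],[0,0,0],255],
])

```text
time: 9.45
tcp_pos: [0.5362, -0.0109, 0.1746]
tool_rot: [-0.272, 3.128, -0.0]
ft_force: [12.0, -2.7, -21.8]
gripper_width: 0.18
gripper_force: 56.1
```

The stop is felt at z = 0.1745 (pull about 48.7 mm). I back off about 1.5 mm below it and start the turn.

Emit:
apply_moves([
  [[0,0,0.002],[0,0,0],255],
  [[0,0,0.0035],[0,0,0],255],
  [[0,0,0.0035],[0,0,0],255],
  [[0,0,0.0035],[0,0,3],255],
  [[0,0,0.0035],[0,0,6],255],
  [[0,0,0.0035],[0,0,6],255],
])

```text
time: 10.2
tcp_pos: [0.5364, -0.011, 0.1731]
tool_rot: [-0.107, 3.138, -0.0]
ft_force: [7.9, -1.3, -14.2]
gripper_width: 0.18
gripper_force: 57.6
```

```bash
cat > s.py <<'E'
from h import *
st=robot.get_state(); r=st["tool_rot"]
print(st["tcp_pos"],"turn",189.94-2*np.degrees(np.arctan2(r[1],r[0]))%360,st["ft_force"],st["wrist_torque"],st["time"],st["qpos"][5])
E
python3 s.py
```

```text
[ 0.53635326 -0.0109737   0.1730645 ] turn 6.026593110710621 [  7.8982933   -1.32701857 -14.17692653] [-0.2384519  -1.41466092 -0.00888274] 10.2 -1.8489796614339495
```

Emit:
apply_moves([
  [[0,0,0],[0,0,6],255],
  [[0,0,0],[0,0,12],255],
  [[0,0,0],[0,0,18],255],
  [[0,0,0],[0,0,24],255],
  [[0,0,0],[0,0,30],255],
  [[0,0,0],[0,0,36],255],
  [[0,0,0],[0,0,36],255],
])

```text
time: 11.08
tcp_pos: [0.5363, -0.0114, 0.1731]
tool_rot: [0.868, 3.017, -0.001]
ft_force: [7.1, -4.2, -13.5]
gripper_width: 0.178
gripper_force: 57.6
```

```bash
python3 s.py
```

```text
[ 0.53633485 -0.01137744  0.17310367] turn 42.03336050030862 [  7.13422899  -4.18151341 -13.50938868] [-0.46852435 -1.44289128 -0.00520246] 11.075 -1.2203405430748868
```

Emit:
apply_moves([
  [[0,0,0],[0,0,6],255],
  [[0,0,0],[0,0,12],255],
  [[0,0,0],[0,0,18],255],
  [[0,0,0],[0,0,24],255],
  [[0,0,0],[0,0,29],255],
  [[0,0,0],[0,0,33],255],
  [[0,0,0],[0,0,33],255],
])

```text
time: 11.95
tcp_pos: [0.5361, -0.0117, 0.1731]
tool_rot: [1.688, 2.647, -0.002]
ft_force: [6.3, -3.2, -12.1]
gripper_width: 0.184
gripper_force: 57.7
```

```bash
python3 s.py; python3 -c "
from h import *
save('wrist','w3',(150,60,510,280),2)"
```

```text
[ 0.53611225 -0.01169052  0.17311569] turn 75.00948475449117 [  6.28215674  -3.24809678 -12.13888539] [-0.69821811 -1.31640743 -0.04339709] 11.95 -0.6445574858914302
```

View pics/w3.png

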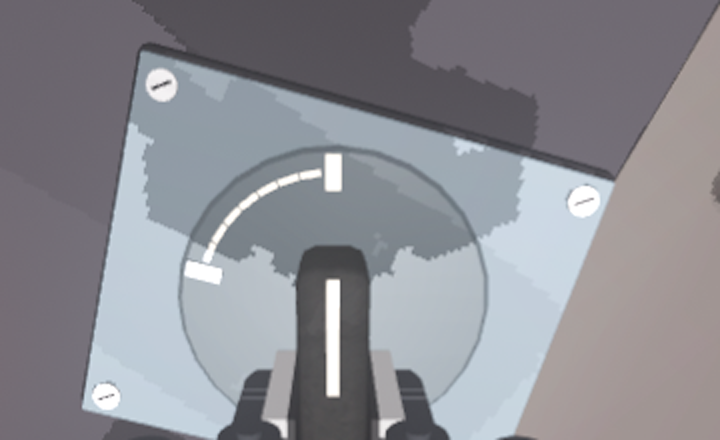

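The pointer line (333,280–395) points at the ON mark (333,173). Now I lower it into the seat.

Emit:
apply_moves([
  [[0,0,0.002],[0,0,0],255],
  [[0,0,0.004],[0,0,0],255],
  [[0,0,0.006],[0,0,0],255],
  [[0,0,0.006],[0,0,0],255],
])

```text
time: 12.5
tcp_pos: [0.5361, -0.0117, 0.1673]
tool_rot: [1.688, 2.647, -0.002]
ft_force: [5.8, -4.9, -13.8]
gripper_width: 0.181
gripper_force: 57.7
```

```bash
python3 s.py
```

```text
[ 0.53609203 -0.01166959  0.16725232] turn 74.98601659412863 [  5.80948751  -4.9288876  -13.8340824 ] [-0.62409619 -1.22088974 -0.03591833] 12.5 -0.6449711914158304
```

It is past the ledge (7 mm below the stop), so it is entering the seat.

Emit:
apply_moves([
  [[0,0,0.002],[0,0,0],255],
  [[0,0,0.0035],[0,0,0],255],
  [[0,0,0.005],[0,0,0],255],
  [[0,0,0.005],[0,0,0],255],
])

```text
time: 13.0
tcp_pos: [0.5362, -0.0117, 0.1643]
tool_rot: [1.688, 2.648, -0.002]
ft_force: [2.0, -5.6, -5.7]
gripper_width: 0.18
gripper_force: 58.9
```

```bash
python3 s.py
```

```text
[ 0.53619783 -0.01170902  0.16434291] turn 74.97267606094141 [ 2.04941899 -5.62252969 -5.66397906] [-0.76250015 -0.68419162 -0.02489559] 13.0 -0.645006482016921
```

Seated at 10 mm below the stop, with the load coming off. Releasing.

Emit:
apply_moves([
  [[0,0,0.001],[0,0,0],255],
  [[0,0,0.001],[0,0,0],170],
  [[0,0,0.001],[0,0,0],120],
  [[0,0,0.001],[0,0,0],80],
  [[0,0,0.001],[0,0,0],80],
  [[0,0,0.001],[0,0,0],80],
])

```text
time: 13.75
tcp_pos: [0.536, -0.0106, 0.1638]
tool_rot: [-1.688, -2.649, -0.0]
ft_force: [-1.0, -0.8, -0.2]
gripper_width: 0.682
gripper_force: 0.0
```

Emit:
apply_moves([
  [[0,0,-0.015],[0,0,0],80],
  [[0,0,-0.035],[0,0,0],80],
  [[0,0,-0.06],[0,0,0],80],
  [[0,0,-0.09],[0,0,0],80],
  [[0,0,-0.12],[0,0,0],80],
  [[0,0,-0.12],[0,0,0],80],
  [[0,0,-0.12],[0,0,0],80],
])

```text
time: 14.62
tcp_pos: [0.5357, -0.0106, 0.2834]
tool_rot: [-1.688, -2.649, 0.0]
ft_force: [0.3, -1.8, 0.1]
gripper_width: 0.685
gripper_force: 0.0
```

```bash
python3 s.py; python3 -c "
from h import *
save('wrist','w4',k=1.25)"
```

```text
[ 0.53572655 -0.01064828  0.28342489] turn 74.96277471125555 [ 0.26226001 -1.7919433   0.07168836] [ 0.02194777  0.03552319 -0.00948655] 14.625 -0.6452452764071445
```

View pics/w4.png

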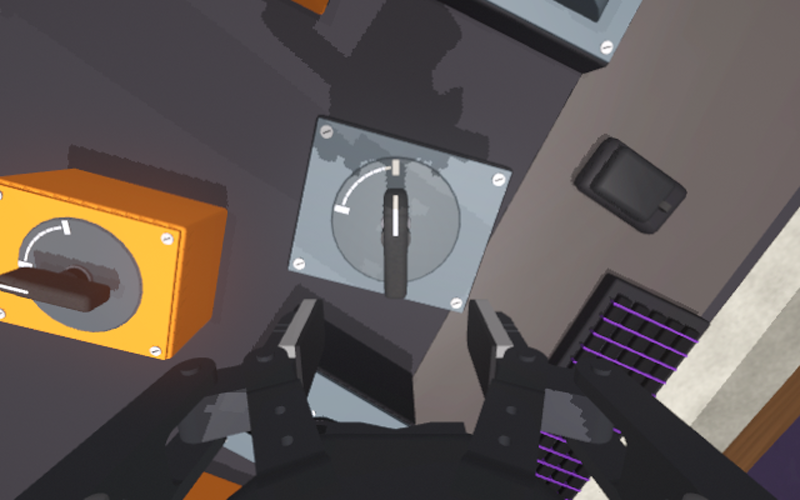

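The released handle points at ON, with its line at (396,195–235) below the mark at (396,167). I'll check its height from the bar's apparent length, then hand in.

```bash
python3 - <<'E'
from h import *
c=robot.calibration("wrist")
for z in(.135,.174): print(z,np.linalg.norm(onz(c,396/1.25,192/1.25,z)-onz(c,396/1.25,297/1.25,z)))
print(robot.finish_job())
E
```

```text
0.135 0.08393297611011953
0.174 0.07201491678723101
the job is handed in; nothing more can be done
None
```

The parking brake is set and handed in: I pulled the handle to its stop (about 49 mm), turned it 75° to ON, let it down into the seat about 39 mm out, and let go; the bar's apparent length in the last picture fits that height.

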